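Start a timed brush-practice session

ROBOT

A 6-joint arm with a two-finger parallel gripper is mounted at the origin on the work surface. World frame = base frame: x ahead of the robot, y to its left, z up, the work surface at z = 0. Lengths are in mm, angles in degrees, forces in N, time in s.
With the tool pointing down it reaches from about 350 to 850 mm from the base axis. Payload 8.1 kg.
Tool frame: the origin (TCP) lies midway between the tips of the shut fingers; the grasp point (between the pads) lies 19 mm behind it; z points along the fingers, y is the line along which they close (so a half turn about z gives the same grasp; the last joint's range is limited). The gripper opens to 85 mm and grips with 20 to 120 N. Pads are 22 mm wide; open, the fingers measure 114 mm over their backs; the gripper's body (76 mm by 85 mm) begins 54 mm behind the grasp point. The pads swing forward as they close: fully open they stand 13 mm farther back than shut.
Start: joints at [-79.206, 7.471, 85.268, -0, 87.261, -4.893], TCP at [162.255, -577.649, 231.292] pointing down, gripper open.
Joint ranges: [-169.43, 169.43], [-51.17, 129.36], [1.28, 143.12], [-76.62, 256.62], [0, 156.53], [-152.29, 152.29]. Speed limits (degrees/s): [136.94, 136.94, 159.86, 180, 180, 180].

INTERFACE

Orientations are given as [roll, pitch, yaw] about the fixed x, y, z axes, in that order (R = Rz(yaw) Ry(pitch) Rx(roll)).
In Python, from bench import r gives the robot as it stands. The module is installed in compiled form; this text tells all that it offers.
- The arm moves only by the tool jog_arm, never from a script. Its argument "rows" is a list of rows, each a list of 2 entries, a list of its own where there are three numbers: the shift along the tool's x, y, z in mm, then the turn, a rotation vector about the tool's x, y, z in rad. A call has 1 to 10 rows; each row is the pose to reach, as a shift and turn from the pose commanded when the call began, along the tool's axes at that moment; what a row does not reach only later rows make up. A row lasts 1/10 s, in which the tool goes at most 50 mm and 8.59 degrees, less where a joint would pass 70% of its speed; a pose out of reach is approached as far as the arm can. A call with a gripper value outside its range is refused whole. "grip" is the finger opening in mm, from 0 to 85.4, set as the call begins (left out, the last holds). The fingers move at their own pace and stop on an object; "force" is the grip in N (left out, the last holds). Time passes only in rows, so rows that repeat a pose let the fingers close. It gives the time, the measured TCP pose, the force, the opening and the grip force at its end, in the units of the state.
- r.sense(): the state, without advancing time (a new reading comes with each control period).
- r.snapshot(name): name is "scene" or "top"; returns (picture, depth): 384x512x3 uint8, blue, green, red; 384x512 float32, mm along the optical axis (not along the pixel's ray), 0 where there is no reading.
- r.camera_params(name): a dict with "fx", "fy", "cx", "cy" (pixels), "pose" (4x4, takes a point from camera to world coordinates). Camera axes: x right, y down, z forward; pixel columns grow to the right and rows downward; lengths in mm; the calibration is good to about 2 mm. A picture is of the moment at which its call begins. camera_params takes no time and is no camera call.
- r.hand_in(): hands the job in; it is judged then, once.
The state is a dict: "time": time; "joint_pos": joint angles; "qd": joint speeds; "joint_efforts": joint torques, N m; "tool_pos": TCP position; "tcp_rot": TCP orientation; "ft_force": force on the tool from outside, world axes, zero at the start; "wrist_torque": the same for the moment, N m; "finger_gap": finger opening in mm; "grip_force": force on a finger pad.
Only numpy, scipy, OpenCV 4.12 (cv2) and the standard library are available. Lean on these libraries where they do the work, as an engineer would, in place of code of your own. Each camera call takes 0.05 s, during which the arm holds its last target. There are 200 camera calls.

TASK

Start a timed calligraphy practice: with closed fingertips, gently press the round key of the light pad until it stays down, then the key on top of the round speaker, and last the bar key on top of the timer. All three keys must stay down; leave the square key on the light pad alone. Use a light touch: nothing is to be picked up, tipped or pushed out of its place, neither the three devices nor the ink bottle, stone seal and paperweight around them.

Things in the scene. Friction and masses are not known exactly. Their poses are not given: they have to be found in the camera images.
- light_pad: Grey flat light pad, 170 (x) x 210 (y) x 10 mm, loose on the table, mass about 0.9 kg. Origin: centre of its underside. A white lit plate with a sheet of paper lies on top; a black control strip (36 x 140 mm, top 16 mm above the table) runs along its -x edge, 65 mm from the centre, and carries two white keys side by side: a round one (+y side) and a square one (-y side), 64 mm apart.
- round_key_top (a point): Centre of the top face of the light pad's round key (24 mm across); with the key up it is 30 mm above the table and 14 mm above the strip. It moves down with the key.
- pad_round_key (a joint): The light pad's round key. Latching slide key, in m downwards: 0 = up (off), 0.010 = hard stop. It takes 3 N to start it, 6 N to push it 5 mm down and 9 N to reach the stop; let go, it stays down where it is, or rises to 5 mm if it was pushed deeper. It is on when it stays more than 2.5 mm down.
- square_key_top (a point): Centre of the top face of the light pad's square key (22 x 22 mm, 30 mm above the table). Not to be pressed.
- pad_square_key (a joint): The light pad's square key, to be left up. Latching slide key, in m downwards: 0 = up (off), 0.010 = hard stop. It takes 3 N to start it, 6 N to push it 5 mm down and 9 N to reach the stop; let go, it stays down where it is, or rises to 5 mm if it was pushed deeper. It is on when it stays more than 2.5 mm down.
- speaker: Grey cloth-covered upright cylinder with a black top, 88 mm across the foot and 85 mm tall without its key, loose, about 0.55 kg. Origin: centre of its underside, z up.
- speaker_key_top (a point): Centre of the top face of the speaker's grey round key (36 mm across), in the middle of its top, 99 mm above the table when up. It moves down with the key.
- speaker_key (a joint): The speaker's key. Latching slide key, in m downwards: 0 = up (off), 0.010 = hard stop. It takes 3 N to start it, 6 N to push it 5 mm down and 9 N to reach the stop; let go, it stays down where it is, or rises to 5 mm if it was pushed deeper. It is on when it stays more than 2.5 mm down.
- timer: White box-shaped desk timer, 60 (x) x 80 (y) x 55 mm tall without its key, with a black display on its -x face, loose, about 0.45 kg. Origin: centre of its underside.
- timer_key_top (a point): Centre of the top face of the timer's grey bar key (22 (x) x 52 (y) mm), in the middle of its top, 69 mm above the table when up. It moves down with the key.
- timer_key (a joint): The timer's bar key. Latching slide key, in m downwards: 0 = up (off), 0.010 = hard stop. It takes 3 N to start it, 6 N to push it 5 mm down and 9 N to reach the stop; let go, it stays down where it is, or rises to 5 mm if it was pushed deeper. It is on when it stays more than 2.5 mm down.
- ink_bottle: Black ink bottle with a white cap, 50 mm across, 130 mm tall, loose; origin: centre of its underside. To be left alone.
- seal: Standing stone seal, 28 x 28 x 60 mm, loose; origin: centre of its underside. To be left alone.
- paperweight: Steel bar paperweight, 14 (x) x 150 (y) x 12 mm, lying loose on the far (+x) part of the light pad; origin: centre of its underside. To be left alone.

How it is judged (in metres and radians):
On the way, in this order (a step that is already met when the one before it is completed fails the run):
1. the light pad's round key is down (value of joint pad_round_key above 0.0025 m), for 0.1 s.
2. then the speaker's key is down (value of joint each of pad_round_key, speaker_key above 0.0025 m), for 0.1 s.
3. then the timer's bar key is down (all of step 2 and value of joint timer_key above 0.0025 m), for 0.1 s.
At the end, for the whole second after the job is handed in: The round pad key, the speaker key and the timer key each stay more than 2.5 mm down, the square key less than 2 mm; devices, ink bottle, seal and paperweight stand upright (0.1 rad), within 20 mm of where they began, the devices at rest (all of step 3 and value of joint pad_square_key below 0.002 m and distance of each of light_pad, speaker, timer, ink_bottle, seal, paperweight from where it was at the start of the episode below 0.02 m and angle between each of light_pad, speaker, timer, ink_bottle, seal, paperweight's own z axis and vertical below 0.1 rad and linear speed of each of light_pad, speaker, timer below 0.02 m/s); the robot touches nothing.
It fails at once if a key is pressed out of order (speaker before the light pad is on, or timer before both are on) ((value of joint speaker_key above 0.002 m and not (value of joint pad_round_key above 0.0025 m)) or (value of joint timer_key above 0.002 m and (not (value of joint pad_round_key above 0.0025 m) or not (value of joint speaker_key above 0.0025 m)))).
It fails at once if the light pad's square key is pressed (more than 2 mm) (value of joint pad_square_key above 0.002 m).
It fails at once if a device is pressed or squeezed hard (more than 20 N) (contact force between any of the fingers, the arm and light_pad above 20 N or contact force between any of the fingers, the arm and speaker above 20 N or contact force between any of the fingers, the arm and timer above 20 N).
It fails at once if a device is lifted (10 mm), tipped (0.25 rad) or pushed away (25 mm) (height (world z) of any of light_pad, speaker, timer above 0.01 m or distance of any of light_pad, speaker, timer from where it was at the start of the episode above 0.025 m or angle between any of light_pad, speaker, timer's own z axis and vertical above 0.25 rad).
It fails at once if the ink bottle, seal or paperweight is lifted (10 mm), tipped (0.25 rad) or pushed away (25 mm) (height (world z) of any of ink_bottle, seal above 0.01 m or distance of any of ink_bottle, seal, paperweight from where it was at the start of the episode above 0.025 m or angle between any of ink_bottle, seal, paperweight's own z axis and vertical above 0.25 rad or height (world z) of paperweight above 0.02 m).
It also fails if it takes over 48 s, if anything falls off the work surface, if the arm or the gripper's body presses on something with over 40 N, if the wrist force passes 120 N, or if a joint passes its speed limit or range.

## Working session

There is one attempt and no reset: what is moved stays moved. The work goes in short steps, Python scripts to look and compute and a tool call to move; the robot and the scene stay as the last step left them, time stands still between calls to the robot, and variables do not carry over. Pictures are saved under pics/ and viewed, at most 10 in all, crops included, and the job is handed in when it is done.

Besides the shell and the picture viewer there is one more tool, called after "Call:" as name([rows], argument=value, ...), one row to a line, values as JSON. jog_arm: Moves the arm, as the interface text tells. Its arguments: {"type":"object","properties":{"rows":{"type":"array"},"grip":{"type":"number"},"force":{"type":"number"}},"required":["rows"]}

```bash
mkdir -p pics; python3 - <<'E'
from bench import r
import cv2,numpy as np
for n in("scene","top"):
    p,d=r.snapshot(n); cv2.imwrite(f"pics/{n}0.png",p); np.savez(f"{n}0.npz",p=p,d=d); c=r.camera_params(n); print(n,c)
s=r.sense();print(s)
E
```

```text
scene {'fx': 353.0254115450049, 'fy': 353.0254115450049, 'cx': 257.9024519336905, 'cy': 188.19079633803625, 'pose': array([[ 9.72256223e-03,  7.72817674e-01, -6.34553634e-01,
         1.08373561e+03],
       [ 9.99930539e-01, -1.17421024e-02,  1.02021739e-03,
        -9.40802091e+00],
       [-6.66255169e-03, -6.34519476e-01, -7.72878157e-01,
         7.07016226e+02],
       [ 0.00000000e+00,  0.00000000e+00,  0.00000000e+00,
         1.00000000e+00]])}
top {'fx': 390.7758143180525, 'fy': 390.7758143180525, 'cx': 254.23557976425965, 'cy': 195.33166440285228, 'pose': array([[-3.05797282e-02, -9.97220601e-01,  6.79408091e-02,
         4.89953269e+02],
       [-9.99484386e-01,  3.11732993e-02,  7.69339287e-03,
         4.38565980e+00],
       [-9.78994903e-03, -6.76705160e-02, -9.97659691e-01,
         1.01095345e+03],
       [ 0.00000000e+00,  0.00000000e+00,  0.00000000e+00,
         1.00000000e+00]])}
{'time': 0.1, 'joint_pos': array([-7.92076448e+01,  7.51008364e+00,  8.53249691e+01,  1.79145824e-03,
        8.72600334e+01, -4.89443468e+00]), 'qd': array([-0.09033643, -0.05621701, -0.09826145, -0.04359368, -0.00818092,
       -0.01977496]), 'joint_efforts': array([ 1.71649546e-03, -5.70950460e+01, -5.01941407e+01, -2.02360643e-04,
        8.15352949e-03,  7.79418838e-05]), 'tool_pos': array([ 162.15241749, -577.15764198,  230.33809528]), 'tcp_rot': array([-1.79905413e+02, -9.89549735e-03,  1.56866946e+01]), 'ft_force': array([-0.09918971,  0.3028199 ,  0.04341098]), 'wrist_torque': array([ 0.01934582, -0.02514553, -0.00199927]), 'grip_force': 0.0, 'finger_gap': 85.06444072923998}
```

View pics/top0.png

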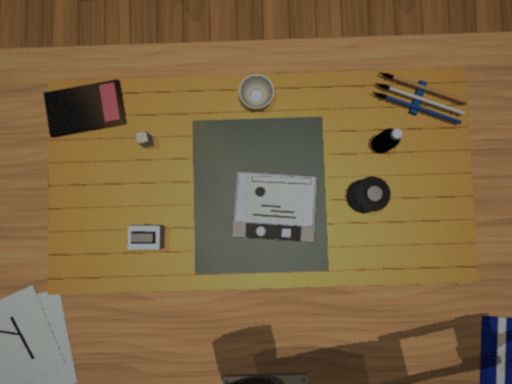

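View pics/scene0.png

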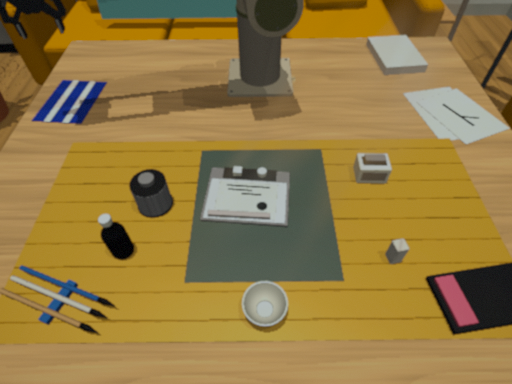

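The top view shows the round key near (260,231), the square key at (286,233), the speaker key at (374,194) and the timer key at (144,237). The seal is at (144,139), the bottle at (388,140), and the paperweight along the pad's far edge near row 178.

```bash
cat > h.py <<'E'
from bench import r
import cv2,numpy as np
def blob(p,seed,rad,lo,hi):
    """centroid of the pixels in the brightness band connected to the seed"""
    g=cv2.cvtColor(p,cv2.COLOR_BGR2GRAY); m=cv2.inRange(g,lo,hi)
    w=np.zeros_like(m); cv2.circle(w,seed,rad,255,-1); m&=w
    n,l,st,c=cv2.connectedComponentsWithStats(m,connectivity=4)
    if not l[seed[1],seed[0]]: return None
    i=l[seed[1],seed[0]]; return c[i],st[i]
def ray(cam,uv,z):
    c=r.camera_params(cam);T=c["pose"]
    v=T[:3,:3]@[(uv[0]-c["cx"])/c["fx"],(uv[1]-c["cy"])/c["fy"],1]
    return T[:3,3]+v*(z-T[2,3])/v[2]
def pt(cam,uv,d):
    c=r.camera_params(cam);T=c["pose"]
    return T[:3,:3]@(np.array([(uv[0]-c["cx"])/c["fx"],(uv[1]-c["cy"])/c["fy"],1])*d)+T[:3,3]
E
python3 - <<'E'
from h import *
T=np.load("top0.npz");S=np.load("scene0.npz")
a=T["p"][155:250,225:400];b=T["p"][220:256,120:172]
c=S["p"][150:220,120:300];e=S["p"][145:190,345:400]
def fit(i,k):return cv2.resize(i,None,fx=k,fy=k,interpolation=cv2.INTER_CUBIC)
o=np.zeros((600,800,3),np.uint8)
for i,k,x,y in((a,3,0,0),(b,5,535,0),(c,3,0,300),(e,4,560,300)):
    f=fit(i,k);o[y:y+f.shape[0],x:x+f.shape[1]]=f[:600-y,:800-x]
cv2.imwrite("pics/crops.png",o)
for n,D,ss in(("top",T,dict(round=(260,231),sq=(286,233),spk=(374,194),tim=(144,237))),("scene",S,dict(round=(237,170),sq=(262,171),spk=(150,178),tim=(375,158)))):
    for k,uv in ss.items():
        d=D["d"][uv[1],uv[0]];print(n,k,D["p"][uv[1],uv[0]],pt(n,uv,d).round(1))
E
```

```text
top round [159 155 150] [4.669e+02 3.000e-01 2.940e+01]
top sq [161 156 152] [460.1 -64.3  33. ]
top spk [108 113 120] [ 546.3 -267.2  101.5]
top tim [106 112 117] [462.  279.4  70.1]
scene round [185 186 179] [464.6 -62.2  28.4]
scene sq [184 185 177] [468.9   2.7  28.2]
scene spk [118 122 123] [ 549.  -256.    97.2]
scene tim [113 123 130] [464.  287.1  66.5]
```

View pics/crops.png

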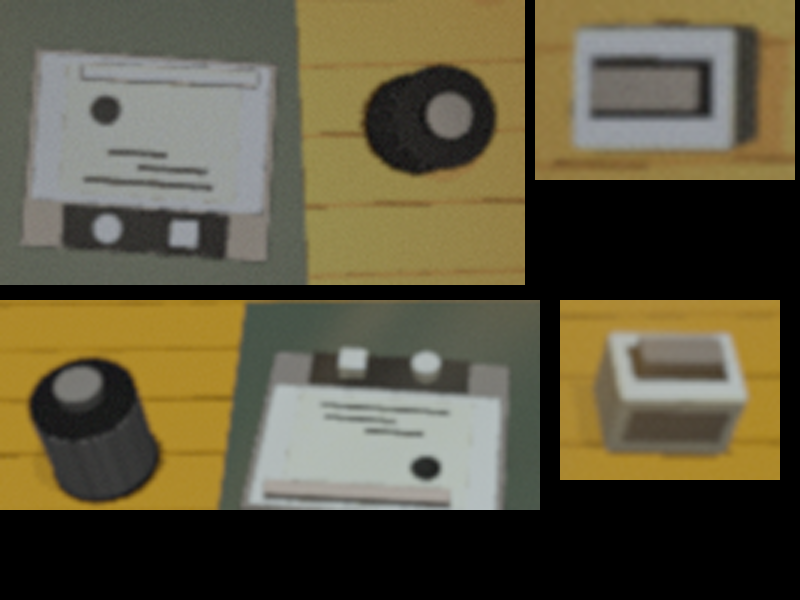

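```bash
python3 - <<'E'
from h import *
T=np.load("top0.npz");S=np.load("scene0.npz")
for n,D,ss in(("top",T,dict(round=(260,231,10,115,255,30),sq=(286,233,10,115,255,30),spk=(374,194,14,85,255,99),tim=(142,238,16,85,135,69))),("scene",S,dict(round=(262,171,10,150,255,30),sq=(237,170,10,150,255,30),spk=(146,178,14,95,255,99),tim=(375,158,16,90,160,69)))):
    for k,(u,v,rd,lo,hi,z) in ss.items():
        b=blob(D["p"],(u,v),rd,lo,hi)
        print(n,k,b and (b[0].round(1),b[1],ray(n,b[0],z).round(1)))
E
```

```text
top round (array([260.3, 230.8]), array([256, 227,   9,   9,  65], dtype=int32), array([467.4,  -0.5,  30. ]))
top sq (array([285.9, 232.5]), array([282, 229,   9,   8,  71], dtype=int32), array([461.4, -64.4,  30. ]))
top spk (array([374.4, 193.1]), array([368, 186,  14,  15, 171], dtype=int32), array([ 548.5, -269.1,   99. ]))
top tim (array([142. , 237.3]), array([130, 231,  26,  13, 236], dtype=int32), array([461.3, 284.5,  69. ]))
scene round (array([261.5, 170.5]), array([258, 168,   8,   6,  44], dtype=int32), array([468.8,   1.4,  30. ]))
scene sq (array([237. , 169.2]), array([233, 166,   9,   7,  53], dtype=int32), array([463.2, -62.1,  30. ]))
scene spk (array([145.3, 177.9]), array([138, 173,  15,  11, 131], dtype=int32), array([ 550. , -266.2,   99. ]))
scene tim (array([375.2, 153.5]), array([361, 142,  31,  24, 486], dtype=int32), array([450.5, 290.1,  69. ]))
```

Call:
jog_arm([
  [[10, -10, 0], [0, 0, 0]],
  [[30, -30, 0], [0, 0, 0]],
  [[55, -58, 0], [0, 0, 0]],
  [[83, -87, 0], [0, 0, 0]],
  [[111, -116, 0], [0, 0, 0]],
  [[139, -146, 0], [0, 0, 0]],
  [[167, -175, 0], [0, 0, 0]],
  [[195, -205, 0], [0, 0, 0]],
  [[215, -226, 0], [0, 0, 0]],
  [[225, -237, 0], [0, 0, 0]],
], grip=0, force=20)

```text
time: 1.1
tool_pos: [315.6, -285.7, 231.0]
tcp_rot: [-180.0, -0.0, 15.8]
ft_force: [0.1, -0.0, 0.6]
finger_gap: 0.1
grip_force: 0.0
```

Call:
jog_arm([
  [[10, -10, 0], [0, 0, 0]],
  [[30, -30, 10], [0, 0, 0]],
  [[55, -58, 20], [0, 0, 0]],
  [[83, -87, 30], [0, 0, 0]],
  [[111, -116, 50], [0, 0, 0]],
  [[139, -146, 70], [0, 0, 0]],
  [[167, -175, 90], [0, 0, 0]],
  [[195, -205, 110], [0, 0, 0]],
  [[215, -226, 125], [0, 0, 0]],
  [[225, -237, 130], [0, 0, 0]],
])

```text
time: 2.1
tool_pos: [466.0, 3.5, 99.1]
tcp_rot: [-179.9, 0.2, 15.8]
ft_force: [-0.0, -0.8, -0.4]
finger_gap: -0.3
grip_force: 0.0
```

Call:
jog_arm([
  [[0, 0, 0], [0, 0, 0]],
  [[0, 0, 0], [0, 0, 0]],
  [[0, 0, 0], [0, 0, 0]],
  [[0, 0, 0], [0, 0, 0]],
])

```text
time: 2.5
tool_pos: [467.4, -0.4, 101.9]
tcp_rot: [180.0, -0.1, 15.6]
ft_force: [0.5, -0.0, -0.5]
finger_gap: 0.4
grip_force: 0.0
```

Call:
jog_arm([
  [[0, 0, 12], [0, 0, 0]],
  [[0, 0, 30], [0, 0, 0]],
  [[0, 0, 48], [0, 0, 0]],
  [[0, 0, 58], [0, 0, 0]],
  [[0, 0, 63], [0, 0, 0]],
  [[0, 0, 65], [0, 0, 0]],
  [[0, 0, 65], [0, 0, 0]],
])

```text
time: 3.2
tool_pos: [467.6, 0.3, 36.5]
tcp_rot: [180.0, -0.0, 15.7]
ft_force: [0.6, 0.1, -0.3]
finger_gap: -0.1
grip_force: 0.0
```

Call:
jog_arm([
  [[0, 0, 1], [0, 0, 0]],
  [[0, 0, 2], [0, 0, 0]],
  [[0, 0, 3], [0, 0, 0]],
  [[0, 0, 4], [0, 0, 0]],
  [[0, 0, 5], [0, 0, 0]],
  [[0, 0, 6], [0, 0, 0]],
  [[0, 0, 7], [0, 0, 0]],
  [[0, 0, 8], [0, 0, 0]],
  [[0, 0, 8], [0, 0, 0]],
])

```text
time: 4.1
tool_pos: [467.3, 0.4, 28.3]
tcp_rot: [-180.0, 0.0, 15.7]
ft_force: [-1.1, -0.2, 2.0]
finger_gap: 0.2
grip_force: 0.8
```

Contact begins at 2 N; press further.

Call:
jog_arm([
  [[0, 0, 1], [0, 0, 0]],
  [[0, 0, 2], [0, 0, 0]],
  [[0, 0, 3], [0, 0, 0]],
  [[0, 0, 4], [0, 0, 0]],
  [[0, 0, 4], [0, 0, 0]],
])

```text
time: 4.6
tool_pos: [467.4, 0.4, 24.3]
tcp_rot: [180.0, -0.0, 15.7]
ft_force: [-0.9, -0.4, 3.2]
finger_gap: -0.0
grip_force: 1.9
```

Call:
jog_arm([
  [[0, 0, 1], [0, 0, 0]],
  [[0, 0, 2], [0, 0, 0]],
  [[0, 0, 3], [0, 0, 0]],
  [[0, 0, 3], [0, 0, 0]],
])

```text
time: 5.0
tool_pos: [467.4, 0.4, 21.4]
tcp_rot: [180.0, 0.0, 15.7]
ft_force: [-3.0, 0.6, 4.7]
finger_gap: 0.2
grip_force: 2.7
```

```bash
python3 - <<'E'
from h import *
p,d=r.snapshot("scene");q,_=r.snapshot("top")
o=np.vstack([cv2.resize(x,(800,300),interpolation=cv2.INTER_CUBIC) for x in(p[135:195,180:340],q[200:260,190:350])])
cv2.imwrite("pics/c2.png",o)
for _ in range(1): s=r.sense();print(s["ft_force"],s["wrist_torque"],s["tool_pos"])
E
```

```text
[-1.66642227  1.23790496  5.96757612] [0.04312526 0.42558319 0.03987497] [4.67330808e+02 3.81254326e-01 2.13951385e+01]
```

View pics/c2.png

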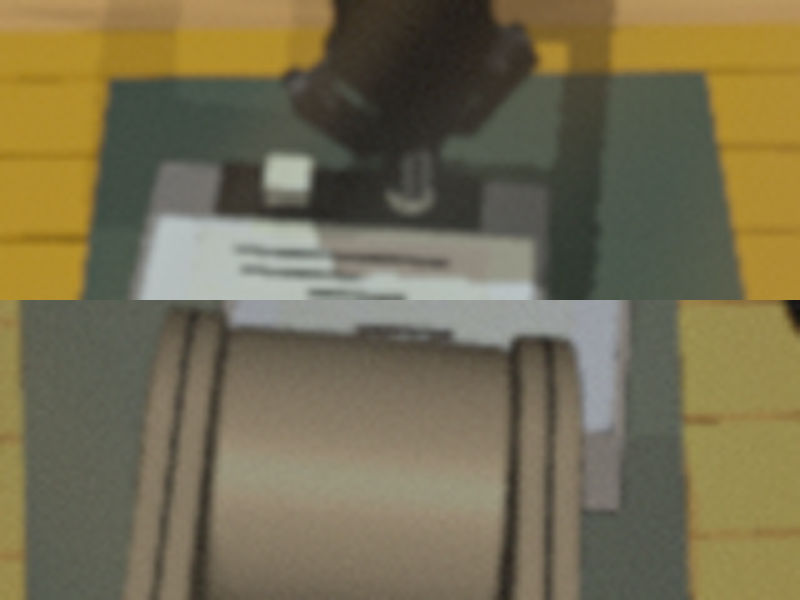

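The scene crop shows the fingertips on the round key, which has sunk to near the strip at crop (410,195); the pad hasn't moved. I'll retract and move towards the speaker.

Call:
jog_arm([
  [[0, 0, -3], [0, 0, 0]],
  [[0, 0, -10], [0, 0, 0]],
  [[0, 0, -25], [0, 0, 0]],
  [[0, 0, -50], [0, 0, 0]],
  [[0, 0, -80], [0, 0, 0]],
  [[0, 0, -110], [0, 0, 0]],
  [[0, 0, -130], [0, 0, 0]],
  [[0, 0, -138], [0, 0, 0]],
  [[0, 0, -138], [0, 0, 0]],
])

```text
time: 6.0
tool_pos: [468.2, 0.3, 160.5]
tcp_rot: [179.9, -0.1, 15.7]
ft_force: [-0.9, 0.2, -0.3]
finger_gap: 0.2
grip_force: 0.0
```

Call:
jog_arm([
  [[0, 10, 0], [0, 0, 0]],
  [[0, 30, 0], [0, 0, 0]],
  [[1, 70, 0], [0, 0, 0]],
  [[2, 115, 0], [0, 0, 0]],
  [[4, 160, 0], [0, 0, 0]],
  [[5, 205, 0], [0, 0, 0]],
  [[6, 245, 0], [0, 0, 0]],
  [[6, 270, 0], [0, 0, 0]],
  [[6, 280, 0], [0, 0, 0]],
  [[6, 280, 0], [0, 0, 0]],
])

```text
time: 7.0
tool_pos: [547.8, -268.5, 157.3]
tcp_rot: [-179.9, 0.1, 15.6]
ft_force: [-0.2, 0.7, 0.0]
finger_gap: 0.2
grip_force: 0.0
```

```bash
python3 - <<'E'
from h import *
p,d=r.snapshot("scene");q,dd=r.snapshot("top")
for n,I,u,v,lo in(("top",q,260,231,115),("top",q,286,233,115),("scene",p,261,172,140),("scene",p,237,170,140)):
    b=blob(I,(u,v),10,lo,255); print(n,b and (b[0].round(1),b[1]))
for s in((260,231),(286,233)): print(pt("top",s,np.median(dd[s[1]-1:s[1]+2,s[0]-1:s[0]+2])).round(1))
o=np.vstack([cv2.resize(x,(800,300),interpolation=cv2.INTER_CUBIC) for x in(p[135:195,180:340],q[200:260,190:350])])
cv2.imwrite("pics/c3.png",o);print(r.sense()["tool_pos"])
E
```

```text
top (array([260.2, 230.7]), array([256, 226,   9,  10,  70], dtype=int32))
top (array([286. , 232.6]), array([281, 229,  10,   9,  75], dtype=int32))
scene (array([261.7, 171.9]), array([257, 169,  10,   7,  55], dtype=int32))
scene (array([236.9, 169. ]), array([233, 166,   9,   7,  60], dtype=int32))
[4.669e+02 3.000e-01 2.570e+01]
[460.  -64.5  30.2]
[ 548.12017232 -266.6043321   158.10178953]
```

View pics/c3.png

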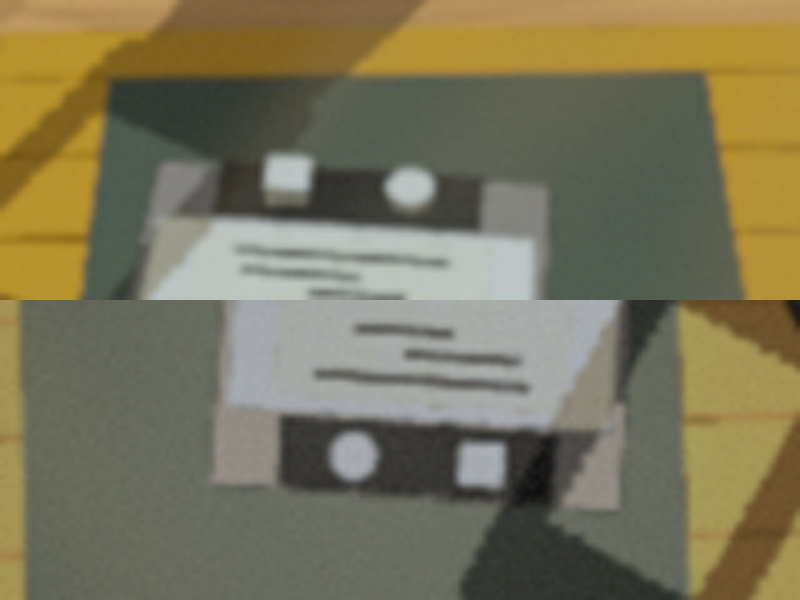

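The round key at crop (410,187) now sits about 5 mm lower than the square key, which is still up, so it has latched. Next is the speaker key.

Call:
jog_arm([
  [[0, 0, 12], [0, 0, 0]],
  [[0, 0, 30], [0, 0, 0]],
  [[0, 0, 44], [0, 0, 0]],
  [[0, 0, 51], [0, 0, 0]],
  [[0, 0, 54], [0, 0, 0]],
  [[0, 0, 55], [0, 0, 0]],
  [[0, 0, 55], [0, 0, 0]],
])

```text
time: 7.8
tool_pos: [549.2, -267.7, 104.8]
tcp_rot: [180.0, -0.0, 15.7]
ft_force: [-0.1, 0.4, 0.3]
finger_gap: -0.1
grip_force: 0.0
```

Call:
jog_arm([
  [[0, 0, 1], [0, 0, 0]],
  [[0, 0, 2], [0, 0, 0]],
  [[0, 0, 3], [0, 0, 0]],
  [[0, 0, 4], [0, 0, 0]],
  [[0, 0, 5], [0, 0, 0]],
  [[0, 0, 6], [0, 0, 0]],
  [[0, 0, 7], [0, 0, 0]],
  [[0, 0, 8], [0, 0, 0]],
  [[0, 0, 8], [0, 0, 0]],
])

```text
time: 8.7
tool_pos: [548.9, -267.6, 96.4]
tcp_rot: [180.0, -0.0, 15.7]
ft_force: [-0.9, -0.6, 3.5]
finger_gap: 0.1
grip_force: 1.6
```

Call:
jog_arm([
  [[0, 0, 1], [0, 0, 0]],
  [[0, 0, 2], [0, 0, 0]],
  [[0, 0, 3], [0, 0, 0]],
  [[0, 0, 4], [0, 0, 0]],
  [[0, 0, 4], [0, 0, 0]],
  [[0, 0, 4], [0, 0, 0]],
])

```text
time: 9.3
tool_pos: [548.9, -267.6, 92.5]
tcp_rot: [180.0, -0.0, 15.7]
ft_force: [-1.4, 1.2, 5.2]
finger_gap: 0.1
grip_force: 2.5
```

Call:
jog_arm([
  [[0, 0, -3], [0, 0, 0]],
  [[0, 0, -10], [0, 0, 0]],
  [[0, 0, -25], [0, 0, 0]],
  [[0, 0, -50], [0, 0, 0]],
  [[0, 0, -75], [0, 0, 0]],
  [[0, 0, -87], [0, 0, 0]],
  [[0, 0, -90], [0, 0, 0]],
  [[0, 0, -90], [0, 0, 0]],
])

```text
time: 10.1
tool_pos: [549.0, -267.7, 182.6]
tcp_rot: [180.0, -0.0, 15.7]
ft_force: [-0.8, 0.1, -0.7]
finger_gap: -0.3
grip_force: 0.0
```

Call:
jog_arm([
  [[1, -10, 0], [0, 0, 0]],
  [[4, -30, 0], [0, 0, 0]],
  [[7, -60, 0], [0, 0, 0]],
  [[12, -100, 0], [0, 0, 0]],
  [[16, -140, 0], [0, 0, 0]],
  [[21, -180, 0], [0, 0, 0]],
  [[26, -220, 0], [0, 0, 0]],
  [[30, -255, 0], [0, 0, 0]],
  [[32, -275, 0], [0, 0, 0]],
  [[32, -278, 0], [0, 0, 0]],
])

```text
time: 11.1
tool_pos: [502.8, 11.5, 180.7]
tcp_rot: [-179.9, 0.1, 15.9]
ft_force: [0.3, 0.6, 1.1]
finger_gap: 0.1
grip_force: 0.0
```

Call:
jog_arm([
  [[1, -10, 0], [0, 0, 0]],
  [[4, -30, 0], [0, 0, 0]],
  [[7, -60, 0], [0, 0, 0]],
  [[12, -100, 0], [0, 0, 0]],
  [[16, -140, 0], [0, 0, 0]],
  [[21, -180, 0], [0, 0, 0]],
  [[26, -220, 0], [0, 0, 0]],
  [[30, -255, 0], [0, 0, 0]],
  [[32, -275, 0], [0, 0, 0]],
  [[33, -278, 0], [0, 0, 0]],
])

```text
time: 12.1
tool_pos: [460.3, 286.8, 181.6]
tcp_rot: [-180.0, 0.1, 15.8]
ft_force: [-0.1, -1.0, -0.4]
finger_gap: -0.3
grip_force: 0.0
```

```bash
python3 - <<'E'
from h import *
q,dd=r.snapshot("top")
for s in((374,193),(260,231),(286,233)): print(pt("top",s,np.median(dd[s[1]-1:s[1]+2,s[0]-1:s[0]+2])).round(1))
b=blob(q,(374,194),14,85,255);print(b)
print(r.sense()["tool_pos"])
E
```

```text
[ 549.1 -269.5   94. ]
[4.668e+02 3.000e-01 2.520e+01]
[460.1 -64.4  31.2]
(array([373.60588235, 193.32352941]), array([367, 186,  15,  15, 170], dtype=int32))
[460.72972051 285.93538389 181.5981602 ]
```

The speaker key has latched at about 94 mm, 5 mm down. Next is the timer: key top at 69, commanded z at 182.4.

Call:
jog_arm([
  [[0, 0, 12], [0, 0, 0]],
  [[0, 0, 35], [0, 0, 0]],
  [[0, 0, 65], [0, 0, 0]],
  [[0, 0, 90], [0, 0, 0]],
  [[0, 0, 102], [0, 0, 0]],
  [[0, 0, 107], [0, 0, 0]],
  [[0, 0, 108], [0, 0, 0]],
  [[0, 0, 108], [0, 0, 0]],
])

```text
time: 12.95
tool_pos: [462.0, 285.4, 75.4]
tcp_rot: [-180.0, -0.1, 15.7]
ft_force: [-0.5, 0.7, 0.8]
finger_gap: 0.3
grip_force: 0.0
```

Call:
jog_arm([
  [[0, 0, 1], [0, 0, 0]],
  [[0, 0, 2], [0, 0, 0]],
  [[0, 0, 3], [0, 0, 0]],
  [[0, 0, 4], [0, 0, 0]],
  [[0, 0, 5], [0, 0, 0]],
  [[0, 0, 6], [0, 0, 0]],
  [[0, 0, 7], [0, 0, 0]],
  [[0, 0, 8], [0, 0, 0]],
  [[0, 0, 8], [0, 0, 0]],
])

```text
time: 13.85
tool_pos: [461.1, 285.3, 66.3]
tcp_rot: [-180.0, -0.0, 15.7]
ft_force: [-1.5, -0.3, 3.0]
finger_gap: -0.0
grip_force: 1.4
```

Call:
jog_arm([
  [[0, 0, 1], [0, 0, 0]],
  [[0, 0, 2], [0, 0, 0]],
  [[0, 0, 3], [0, 0, 0]],
  [[0, 0, 4], [0, 0, 0]],
  [[0, 0, 4], [0, 0, 0]],
  [[0, 0, 4], [0, 0, 0]],
])

```text
time: 14.45
tool_pos: [461.1, 285.3, 62.4]
tcp_rot: [-180.0, -0.0, 15.7]
ft_force: [-2.9, -0.9, 3.9]
finger_gap: -0.3
grip_force: 2.5
```

Call:
jog_arm([
  [[0, 0, -3], [0, 0, 0]],
  [[0, 0, -10], [0, 0, 0]],
  [[0, 0, -25], [0, 0, 0]],
  [[0, 0, -50], [0, 0, 0]],
  [[0, 0, -80], [0, 0, 0]],
  [[0, 0, -105], [0, 0, 0]],
  [[0, 0, -118], [0, 0, 0]],
  [[0, 0, -120], [0, 0, 0]],
])

```text
time: 15.25
tool_pos: [462.4, 285.9, 185.2]
tcp_rot: [-180.0, -0.3, 15.7]
ft_force: [0.6, 0.5, -1.2]
finger_gap: -0.2
grip_force: 0.0
```

Call:
jog_arm([
  [[-3, 10, 0], [0, 0, 0]],
  [[-8, 30, 0], [0, 0, 0]],
  [[-15, 60, 0], [0, 0, 0]],
  [[-25, 95, 0], [0, 0, 0]],
  [[-33, 125, 0], [0, 0, 0]],
  [[-38, 140, 0], [0, 0, 0]],
  [[-40, 144, 0], [0, 0, 0]],
  [[-40, 144, 0], [0, 0, 0]],
  [[-40, 144, 0], [0, 0, 0]],
])

```text
time: 16.15
tool_pos: [461.1, 136.3, 181.6]
tcp_rot: [-180.0, 0.1, 15.7]
ft_force: [-0.3, -0.1, -0.1]
finger_gap: 0.5
grip_force: 0.0
```

```bash
python3 - <<'E'
from h import *
q,dd=r.snapshot("top");p,_=r.snapshot("scene")
for s in((374,193),(260,231),(286,233),(142,237)): print(pt("top",s,np.median(dd[s[1]-1:s[1]+2,s[0]-1:s[0]+2])).round(1))
cv2.imwrite("pics/end.png",np.hstack([p,q])[:, :][::1,::1] if 0 else p)
E
```

```text
[ 549.  -268.9   96. ]
[4.668e+02 3.000e-01 2.490e+01]
[460.  -64.4  30.5]
[477.5 129.5 590.4]
```

View pics/end.png

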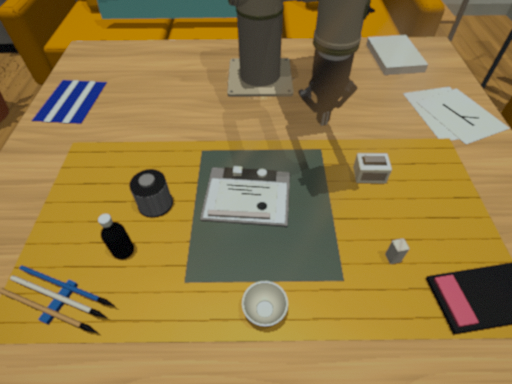

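Everything stands in its place, and the timer key shows at (375,160). I'll check its height against the first picture.

```bash
python3 - <<'E'
from h import *
p,d=r.snapshot("scene");D=np.load("scene0.npz")["d"]
for x in(D,d):
    print([pt("scene",(u,v),np.median(x[v-1:v+2,u-1:u+2])).round(1)[2] for u,v in((370,160),(375,160),(380,160),(151,180),(261,172),(237,170))])
print(r.sense()["ft_force"])
E
```

```text
[np.float64(66.3), np.float64(66.4), np.float64(66.7), np.float64(97.3), np.float64(29.2), np.float64(29.1)]
[np.float64(62.3), np.float64(63.4), np.float64(62.5), np.float64(93.1), np.float64(22.3), np.float64(29.1)]
[-0.24530714  0.80826855  0.06370901]
```

All three keys are about 4–7 mm down and the square key is still up.

```bash
python3 -c "
from bench import r
print(r.hand_in())"
```

```text
the job is handed in; nothing more can be done
None
```

I pressed the light pad's round key, the speaker key and the timer's bar key in that order; all three measured about 4–7 mm down, the square key was still up, nothing was visibly out of place, and the job is handed in (no verdict was returned).

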